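Build the sieve stack on the shaker

TASK

Build the sieve stack on the receiver pan of the shaker: first the fine sieve (close wire mesh), on it the medium one, on that the coarse one (seven big holes), and the lid on top, each upright and fully seated in the one below. Leave the mortar, the crucible and the vial standing where they are.

Things in the scene. Friction and masses are not known exactly. Their poses are not given: they have to be found in the camera images.
- shaker: Sieve shaker, fixed: low grey box 120 x 120 x 38 mm, knob and dark panel on its front, carrying in its centre an empty round steel receiver pan (60 mm across, bore 54 mm, four small black clamps at its foot). Pan rim 74 mm above the bench. Origin: underside centre, on the pan's axis, z up. A part seated in the pan has its origin 64 mm above this one.
- sieve_fine: Fine sieve, lowest of the three; floor of close woven wire mesh. Round steel frame, 60 mm across, 36 mm tall, upright, open on top. Origin: underside centre, z up. Lowest 10 mm: spigot tapering from 51 to 40 mm across; flat shoulder at 10 mm, then straight 3 mm wall (bore 54 mm). The next part's spigot drops in, its shoulder on this rim: its origin is then 26 mm above this one's. Grip the upper wall from above.
- sieve_medium: Medium sieve, of middle height; floor with many 6 mm round holes. Round steel frame, 60 mm across, 44 mm tall, upright, open on top. Origin: underside centre, z up. Lowest 10 mm: spigot tapering from 51 to 40 mm across; flat shoulder at 10 mm, then straight 3 mm wall (bore 54 mm). The next part's spigot drops in, its shoulder on this rim: its origin is then 34 mm above this one's. Grip the upper wall from above.
- sieve_coarse: Coarse sieve, tallest of the three; floor with seven big 13.5 mm holes. Round steel frame, 60 mm across, 54 mm tall, upright, open on top. Origin: underside centre, z up. Lowest 10 mm: spigot tapering from 51 to 40 mm across; flat shoulder at 10 mm, then straight 3 mm wall (bore 54 mm). The next part's spigot drops in, its shoulder on this rim: its origin is then 44 mm above this one's. Grip the upper wall from above.
- lid: Lid of the stack: closed steel disc, 60 mm across, with a black knob, 38 mm tall, upright. Origin: underside centre, z up. Lowest 10 mm: the same tapered spigot as on the sieves (51 to 40 mm across); disc from 10 to 16 mm height; knob, 18 mm across, from 16 to 38 mm. Grip it by the knob, from above.
- mortar: Bystander: large white porcelain mortar, 144 x 151 x 67 mm. Origin: centre of its underside. Stays where it is.
- crucible: Bystander: small white porcelain crucible, 44 mm diameter, 36 mm tall. Origin: centre of its underside. Stays where it is.
- vial: Bystander: small clear vial with a black cap, 24 mm diameter, 48 mm tall. Origin: centre of its underside. Stays where it is.
Things that resemble listed ones, but are neither listed nor needed, are in the scene too. What is shaped like the sieve_medium but purple is not meant.

How it is judged (in metres and radians):
At the end, for the whole second after the job is handed in: Fine sieve seated in the shaker's pan, medium sieve in the fine one, coarse sieve in the medium one and lid in the coarse one: each centred on the part below within 4 mm, at its seated height within 3 mm, upright within 0.06 rad and at rest (horizontal distance between sieve_fine and shaker below 0.004 m and z of sieve_fine in the frame of shaker between 0.061 and 0.067 m and angle between each of sieve_fine, sieve_medium, sieve_coarse, lid's own z axis and vertical below 0.06 rad and linear speed of each of sieve_fine, sieve_medium, sieve_coarse, lid below 0.02 m/s and horizontal distance between sieve_medium and sieve_fine below 0.004 m and z of sieve_medium in the frame of sieve_fine between 0.023 and 0.029 m and horizontal distance between sieve_coarse and sieve_medium below 0.004 m and z of sieve_coarse in the frame of sieve_medium between 0.031 and 0.037 m and horizontal distance between lid and sieve_coarse below 0.004 m and z of lid in the frame of sieve_coarse between 0.041 and 0.047 m); the robot touches nothing.
It fails at once if the mortar is knocked over or shifted by more than 3 cm (distance of mortar from where it was at the start of the episode above 0.03 m or angle between mortar's own z axis and vertical above 0.5 rad).
It fails at once if the crucible is knocked over or shifted by more than 3 cm (distance of crucible from where it was at the start of the episode above 0.03 m or angle between crucible's own z axis and vertical above 0.5 rad).
It fails at once if the vial is knocked over or shifted by more than 3 cm (distance of vial from where it was at the start of the episode above 0.03 m or angle between vial's own z axis and vertical above 0.5 rad).
It also fails if it takes over 107 s, if anything falls off the work surface, if the arm or the gripper's body presses on something with over 40 N, if the wrist force passes 120 N, or if a joint passes its speed limit or range.

ROBOT

A 6-joint arm with a two-finger parallel gripper is mounted at the origin on a cart in front of the work surface, level with it; the furniture and walls round the work are solid. World frame = base frame: x ahead of the robot, y to its left, z up, the work surface at z = 0. Lengths are in m, angles in degrees, forces in N, time in s.
With the tool pointing down it reaches from about 0.375 to 0.9 m from the base axis. Payload 3.1 kg.
Tool frame: the origin (TCP) lies midway between the tips of the shut fingers; the grasp point (between the pads) lies bot.hold_point_z behind it (bot.hold_point_z is the distance from the TCP to the grasp point, in m); z points along the fingers, y is the direction in which the jaws open and shut (so a half turn about z gives the same grasp; the last joint's range is limited). The gripper opens to 87 mm and grips with 3 to 60 N. Pads are 19 mm wide; open, the fingers measure 117 mm over their backs; the gripper's body (75 mm by 190 mm) begins 51 mm behind the grasp point.
Start: joints at [-73.711, 30.224, 82.088, -0, 67.689, -10.227], TCP at [0.279, -0.559, 0.223] pointing down, gripper open.
Joint ranges: [-176.69, 176.69], [-43.24, 126.21], [12.49, 139.97], [-82, 262], [0, 151.66], [-163.58, 163.58]. Speed limits (degrees/s): [159.86, 159.86, 180, 180, 180, 180].

INTERFACE

Orientations are given as a 3x3 rotation matrix whose columns are the frame's x, y, z axes.
In Python, from rig import bot, vision, hand_in gives the robot as it stands. The module is installed in compiled form; this text tells all that it offers.
- The arm moves only by the shell command python3 -m handwheel 'ROWS'. ROWS is JSON, a list of rows, each an object of numbers: "hand": the gripper's target within -1 to 1 (fully open at 1, half-way at 0, shut at -1); "dx", "dy", "dz": the shift along the world's x, y, z in cm; "wx", "wy", "wz": the turn, a rotation vector about the world's x, y, z in rad. In form: [{"hand": .., "dx": .., "dy": .., "dz": .., "wx": .., "wy": .., "wz": ..}, ...]. A call has 1 to 10 rows; each row shifts and turns the commanded pose from where the row before left it; what a row does not reach is not made up. A row lasts 1/10 s, in which the tool goes at most 50 mm and 8.59 degrees, less where a joint would pass 70% of its speed; a pose out of reach is approached as far as the arm can. A call with a gripper value outside its range is refused whole. The fingers move at their own pace and stop on an object; the grip force is fixed at half the most. Time passes only in rows, so rows that do not move let the fingers close. It gives the time, the measured TCP pose, the force and the opening at its end, in the units of the state.
- bot.read_state(): the state, without advancing time (a new reading comes with each control period).
- vision.capture(name): name is "scene" or "top"; returns (picture, depth): 400x640x3 uint8, red, green, blue; 400x640 float32, m along the optical axis (not along the pixel's ray), 0 where there is no reading.
- vision.get_calibration(name): a dict with "fx", "fy", "cx", "cy" (pixels), "rvec" (rotation vector, rad) and "tvec" (3), from world to camera coordinates, as OpenCV has them. Camera axes: x right, y down, z forward; pixel columns grow to the right and rows downward; lengths in m; the calibration is good to about 2 mm. A picture is of the moment at which its call begins. get_calibration takes no time and is no camera call.
- hand_in(): hands the job in, once; it reports no verdict.
The state is a dict: "time_s": time; "joint_positions": joint angles; "qvel": joint speeds; "tau": joint torques, N m; "position": TCP position; "tcp_rot": TCP orientation; "force": force on the tool from outside, world axes, zero at the start; "moment": the same for the moment, N m; "opening": opening from 0.0 (shut) to 1.0 (fully open).
Only numpy, scipy, OpenCV 4.12 (cv2) and the standard library are available. Lean on these libraries where they do the work, as an engineer would, in place of code of your own. Each camera call takes 0.05 s, during which the arm holds its last target.

## Working session

There is one attempt and no reset: what is moved stays moved. The work goes in short steps, Python scripts to look and compute and a shell command to move; the robot and the scene stay as the last step left them, time stands still between calls to the robot, and variables do not carry over. Pictures are saved under pics/ and viewed, and the job is handed in when it is done.

```bash
mkdir -p pics; cat > h.py <<'E'
import numpy as np, cv2
from rig import bot, vision
def cap(n,tag):
    im,d=vision.capture(n); cv2.imwrite(f'pics/{tag}.png',im[:,:,::-1]); np.savez(f'pics/{tag}.npz',im=im,d=d); return im,d
def cal(n):
    c=vision.get_calibration(n); K=np.array([[c['fx'],0,c['cx']],[0,c['fy'],c['cy']],[0,0,1]]); R=cv2.Rodrigues(np.array(c['rvec'],float))[0]; return K,R,np.array(c['tvec'],float).ravel()
def world(n,d):
    K,R,t=cal(n); v,u=np.mgrid[:d.shape[0],:d.shape[1]]
    P=np.stack([(u-K[0,2])/K[0,0]*d,(v-K[1,2])/K[1,1]*d,d],-1)
    return (P-t)@R
E
python3 - <<'E'
from h import *
for n in('scene','top'):
    im,d=cap(n,n+'0'); K,R,t=cal(n); print(n,K[0,0],-R.T@t,R[2])
s=bot.read_state(); print(s, bot.hold_point_z)
E
```

```text
scene 371.2505592327556 [-0.05642165  0.68367607  0.51307769] [ 0.66215793 -0.53089435 -0.52886488]
top 435.9227260015564 [0.50019526 0.1710055  1.03379869] [ 0.07982103  0.02459729 -0.99650568]
{'time_s': 0.1, 'joint_positions': array([-7.37114851e+01,  3.02739589e+01,  8.21489955e+01, -8.98656711e-04,
        6.76897663e+01, -1.02286012e+01]), 'qvel': array([-0.01320939, -0.11457893, -0.18553533,  0.00552363, -0.01637038,
       -0.01122043]), 'tau': array([-1.11399924e-03, -4.40985954e+01, -1.77149981e+01,  6.33974117e-02,
        5.34055266e-02, -4.06479364e-05]), 'position': array([ 0.27886182, -0.55860079,  0.22166634]), 'tcp_rot': array([[ 8.94798458e-01,  4.46469931e-01, -5.65717754e-04],
       [ 4.46470164e-01, -8.94796537e-01,  1.88430915e-03],
       [ 3.35085092e-04, -1.93865302e-03, -9.99998065e-01]]), 'force': array([-0.13938928, -0.06858732, -0.54444969]), 'moment': array([0.02225312, 0.02120637, 0.03722674]), 'opening': 1.0008554069579385} 0.0187
```

View pics/scene0.png

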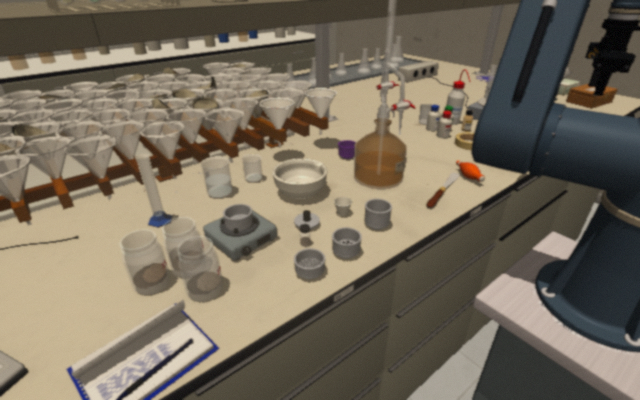

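View pics/top0.png

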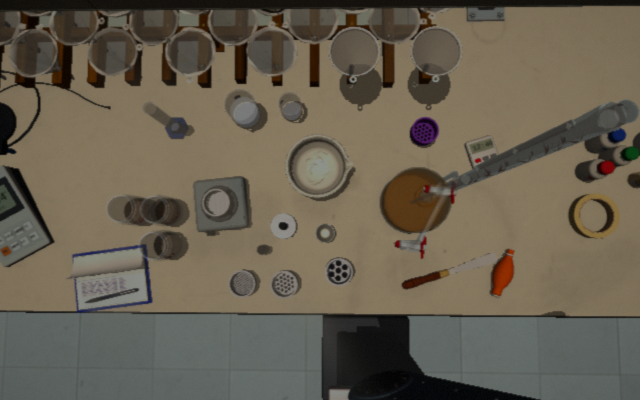

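The top view shows fine (244,283), medium (286,284) and coarse (340,270) sieves, the lid at (284,226), the pan at (218,203), the vial at (265,250) and the crucible at (326,232). Next I measure them.

```bash
python3 - <<'E'
from h import *
z=np.load('pics/top0.npz'); im,d=z['im'],z['d']; W=world('top',d)
c=im[150:310,180:370]; cv2.imwrite('pics/crop0.png',cv2.resize(c,None,fx=4,fy=3.75,interpolation=cv2.INTER_CUBIC)[:,:,::-1])
print('table',[np.round(W[v,u],3) for u,v in((300,300),(200,260),(370,300))])
for nm,(u,v),h,r in [('fine',(244,283),.036,22),('med',(286,284),.044,22),('coarse',(340,270),.054,22),('lid',(284,226),.016,20),('knob',(284,226),.038,20),('pan',(218,203),.074,22),('vial',(265,250),.048,16),('cruc',(326,232),.036,16),('mortar',(319,167),.067,45)]:
    sub=W[v-r:v+r,u-r:u+r].reshape(-1,3); m=abs(sub[:,2]-h)<.004; p=sub[m]
    if len(p)<5: print(nm,len(p),np.percentile(sub[:,2],[50,90,99]));continue
    A=np.c_[2*p[:,:2],np.ones(len(p))]; s=np.linalg.lstsq(A,(p[:,:2]**2).sum(1),rcond=None)[0]
    print(nm,len(p),'fit',np.round(s[:2],4),'r',np.sqrt(s[2]+s[:2]@s[:2]).round(4),'bbox',p.min(0).round(4),p.max(0).round(4), 'mid',((p.min(0)+p.max(0))/2).round(4))
E
```

```text
table [array([0.35 , 0.226, 0.   ]), array([ 0.441,  0.464, -0.003]), array([ 0.351,  0.062, -0.001])]
fine 140 fit [0.3914 0.3567] r 0.0288 bbox [0.3623 0.3265 0.0322] [0.4213 0.3864 0.0394] mid [0.3918 0.3564 0.0358]
med 143 fit [0.3914 0.2601] r 0.0288 bbox [0.3621 0.2303 0.04  ] [0.4205 0.2894 0.0479] mid [0.3913 0.2599 0.044 ]
coarse 148 fit [0.4209 0.1371] r 0.0289 bbox [0.3909 0.1076 0.05  ] [0.4508 0.1678 0.0578] mid [0.4209 0.1377 0.0539]
lid 453 fit [0.5232 0.2658] r 0.0223 bbox [0.4941 0.2356 0.012 ] [0.5526 0.2948 0.02  ] mid [0.5234 0.2652 0.016 ]
knob 47 fit [0.5232 0.2656] r 0.0064 bbox [0.5148 0.2572 0.0343] [0.5307 0.2735 0.041 ] mid [0.5227 0.2654 0.0376]
pan 144 fit [0.5732 0.4107] r 0.0287 bbox [0.5442 0.3813 0.07  ] [0.6026 0.4403 0.0779] mid [0.5734 0.4108 0.0739]
vial 70 fit [0.4685 0.3108] r 0.0076 bbox [0.458  0.3008 0.044 ] [0.4783 0.3215 0.0517] mid [0.4682 0.3111 0.0479]
cruc 53 fit [0.5071 0.1681] r 0.0206 bbox [0.4857 0.1474 0.0321] [0.5268 0.1886 0.0374] mid [0.5063 0.168  0.0347]
mortar 585 fit [0.6573 0.1864] r 0.068 bbox [0.5858 0.1081 0.063 ] [0.729  0.2566 0.0708] mid [0.6574 0.1823 0.0669]
```

View pics/crop0.png

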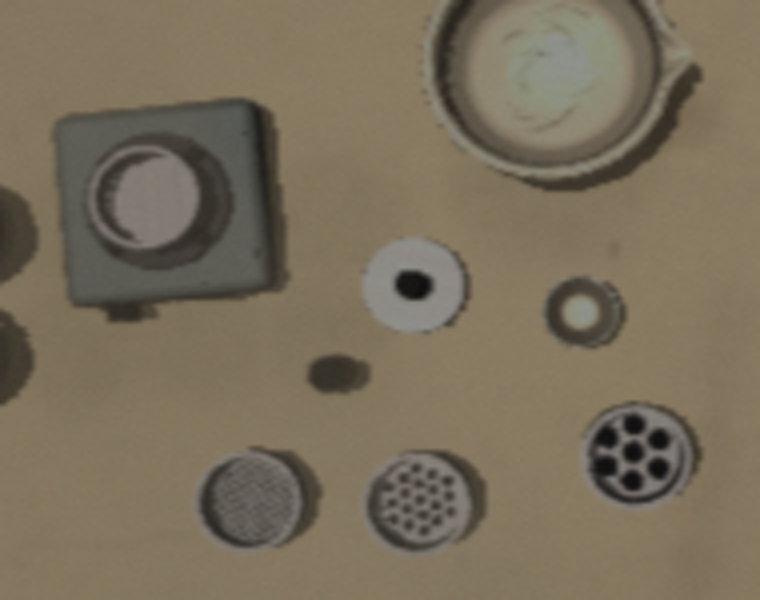

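```bash
python3 - <<'E'
from h import *
z=np.load('pics/top0.npz'); W=world('top',z['d']); d=z['d']
for v in range(170,311,12):
    print(v,[(f"{W[v,u,0]:.2f},{W[v,u,1]:.2f},{W[v,u,2]:.2f}" if d[v,u]>0 else '0') for u in range(376,480,13)])
m=(d>0)&(W[...,2]>.1)&(W[...,0]<.55)&(W[...,0]>.2)&(W[...,1]>-.3)
print('tall near', m.sum()); p=W[m]; 
if len(p): print(p.min(0),p.max(0))
m=(d>0)&(W[...,2]>.05)&(W[...,1]>.45)&(W[...,0]<.72)&(W[...,0]>.3)&(W[...,1]<.7); p=W[m]
print('glass',len(p), p.min(0),p.max(0))
z=np.load('pics/scene0.npz'); W=world('scene',z['d']);d=z['d']
for u,v in((402,104),(380,160),(400,140),(390,120),(382,82),(143,240),(200,255),(182,228),(155,185),(217,165)): print(u,v,W[v,u].round(3),d[v,u])
E
```

```text
170 ['0.66,0.05,-0.00', '0.66,0.02,-0.00', '0.66,-0.01,0.00', '0.64,-0.02,0.11', '0.64,-0.05,0.11', '0.66,-0.11,-0.00', '0.66,-0.14,0.00', '0.66,-0.17,-0.00']
182 ['0.63,0.05,-0.00', '0.62,0.03,0.08', '0.61,0.01,0.12', '0.61,-0.02,0.13', '0.61,-0.04,0.13', '0.60,-0.04,0.24', '0.58,-0.03,0.37', '0.58,-0.03,0.42']
194 ['0.60,0.05,0.00', '0.59,0.03,0.11', '0.59,0.01,0.13', '0.58,-0.01,0.17', '0.58,-0.02,0.21', '0.57,-0.02,0.32', '0.57,-0.06,0.27', '0.60,-0.17,0.00']
206 ['0.57,0.05,0.00', '0.56,0.03,0.10', '0.56,0.01,0.13', '0.56,-0.02,0.14', '0.56,-0.03,0.17', '0.55,-0.02,0.31', '0.57,-0.13,0.00', '0.57,-0.17,-0.00']
218 ['0.54,0.05,-0.00', '0.54,0.03,0.07', '0.54,0.01,0.11', '0.54,-0.02,0.13', '0.53,-0.00,0.31', '0.54,-0.08,0.11', '0.54,-0.14,-0.00', '0.54,-0.17,0.00']
230 ['0.51,0.05,0.00', '0.51,0.02,0.00', '0.51,-0.01,0.05', '0.51,-0.02,0.11', '0.51,-0.00,0.31', '0.52,-0.11,-0.00', '0.52,-0.13,0.00', '0.52,-0.16,0.00']
242 ['0.49,0.05,-0.00', '0.49,0.02,0.00', '0.49,0.03,0.25', '0.49,0.02,0.30', '0.49,-0.07,-0.00', '0.49,-0.10,0.00', '0.49,-0.14,-0.00', '0.49,-0.17,-0.00']
254 ['0.
[... 650 characters left out ...]
', '0.35,0.02,-0.00', '0.35,-0.01,0.00', '0.35,-0.04,-0.00', '0.35,-0.07,-0.00', '0.35,-0.10,-0.00', '0.35,-0.13,-0.00', '0.35,-0.16,0.00']
tall near 5028
[ 0.22964697 -0.09616806  0.10000059] [0.5499911  0.63838201 0.47237994]
glass 2002 [0.4153975  0.50360064 0.05007835] [0.59020563 0.65807559 0.11049848]
402 104 [0.477 0.023 0.251] 0.84280705
380 160 [0.531 0.02  0.089] 0.96519893
400 140 [ 0.542 -0.067  0.118] 1.0038937
390 120 [ 0.569 -0.049  0.171] 0.98407555
382 82 [ 0.6   -0.04   0.265] 0.9502302
143 240 [0.58  0.602 0.085] 0.6911433
200 255 [0.449 0.543 0.103] 0.6263684
182 228 [0.583 0.528 0.076] 0.73694783
155 185 [0.75  0.522 0.098] 0.8393638
217 165 [0.819 0.344 0.066] 0.9968117
```

The clamp at about (0.48, 0.02, z 0.25–0.31) needs care, so I pass it at x≈0.39 with the body along y.

```bash
python3 -m handwheel '[{"hand":1,"dx":1.4,"dy":4.5,"wz":-0.115},{"hand":1,"dx":1.4,"dy":4.5,"wz":-0.115},{"hand":1,"dx":1.4,"dy":4.5,"wz":-0.115},{"hand":1,"dx":1.4,"dy":4.5,"wz":-0.117},{"hand":1,"dx":1.4,"dy":4.5},{"hand":1,"dx":1.4,"dy":4.5},{"hand":1,"dx":1.4,"dy":4.5},{"hand":1,"dx":1.4,"dy":4.5}]'
```

```text
invalid input
```

```bash
python3 -m handwheel '[{"hand":1,"dx":1.4,"dy":4.5,"dz":0,"wx":0,"wy":0,"wz":-0.115},{"hand":1,"dx":1.4,"dy":4.5,"dz":0,"wx":0,"wy":0,"wz":-0.115},{"hand":1,"dx":1.4,"dy":4.5,"dz":0,"wx":0,"wy":0,"wz":-0.115},{"hand":1,"dx":1.4,"dy":4.5,"dz":0,"wx":0,"wy":0,"wz":-0.117},{"hand":1,"dx":1.4,"dy":4.5,"dz":0,"wx":0,"wy":0,"wz":0},{"hand":1,"dx":1.4,"dy":4.5,"dz":0,"wx":0,"wy":0,"wz":0},{"hand":1,"dx":1.4,"dy":4.5,"dz":0,"wx":0,"wy":0,"wz":0},{"hand":1,"dx":1.4,"dy":4.5,"dz":0,"wx":0,"wy":0,"wz":0}]'
```

```text
time_s: 0.9
position: [0.3911, -0.1973, 0.2224]
tcp_rot: [[1.0, 0.0, -0.0], [0.0, -1.0, 0.0], [-0.0, -0.0, -1.0]]
force: [1.3, -0.2, 0.3]
opening: 0.997
```

```bash
python3 -m handwheel '[{"hand":1,"dx":0,"dy":4.5,"dz":0,"wx":0,"wy":0,"wz":0},{"hand":1,"dx":0,"dy":4.5,"dz":0,"wx":0,"wy":0,"wz":0},{"hand":1,"dx":0,"dy":4.5,"dz":0,"wx":0,"wy":0,"wz":0},{"hand":1,"dx":0,"dy":4.5,"dz":0,"wx":0,"wy":0,"wz":0},{"hand":1,"dx":0,"dy":4.5,"dz":0,"wx":0,"wy":0,"wz":0},{"hand":1,"dx":0,"dy":4.5,"dz":0,"wx":0,"wy":0,"wz":0},{"hand":1,"dx":0,"dy":4.5,"dz":0,"wx":0,"wy":0,"wz":0},{"hand":1,"dx":0,"dy":4.5,"dz":0,"wx":0,"wy":0,"wz":0}]'
```

```text
time_s: 1.7
position: [0.3905, 0.1626, 0.2225]
tcp_rot: [[1.0, 0.001, -0.0], [0.001, -1.0, -0.0], [-0.0, 0.0, -1.0]]
force: [0.9, 0.2, 0.1]
opening: 0.997
```

```bash
python3 -m handwheel '[{"hand":1,"dx":0,"dy":1.94,"dz":0,"wx":0,"wy":0,"wz":0.145},{"hand":1,"dx":0,"dy":1.94,"dz":0,"wx":0,"wy":0,"wz":0.145},{"hand":1,"dx":0,"dy":1.94,"dz":0,"wx":0,"wy":0,"wz":0.145},{"hand":1,"dx":0,"dy":1.94,"dz":0,"wx":0,"wy":0,"wz":0.145},{"hand":1,"dx":0,"dy":1.94,"dz":0,"wx":0,"wy":0,"wz":0.145},{"hand":1,"dx":0,"dy":1.94,"dz":0,"wx":0,"wy":0,"wz":0.145},{"hand":1,"dx":0,"dy":1.94,"dz":0,"wx":0,"wy":0,"wz":0.145},{"hand":1,"dx":0,"dy":1.94,"dz":0,"wx":0,"wy":0,"wz":0.145},{"hand":1,"dx":0,"dy":1.94,"dz":0,"wx":0,"wy":0,"wz":0.145},{"hand":1,"dx":0,"dy":1.94,"dz":0,"wx":0,"wy":0,"wz":0.145}]'
python3 -m handwheel '[{"hand":1,"dx":0,"dy":0,"dz":-2.5,"wx":0,"wy":0,"wz":0.12},{"hand":1,"dx":0,"dy":0,"dz":-2.5,"wx":0,"wy":0,"wz":0},{"hand":1,"dx":0,"dy":0,"dz":-2.5,"wx":0,"wy":0,"wz":0},{"hand":1,"dx":0,"dy":0,"dz":-2.5,"wx":0,"wy":0,"wz":0},{"hand":1,"dx":0,"dy":0,"dz":-2.5,"wx":0,"wy":0,"wz":0},{"hand":1,"dx":0,"dy":0,"dz":0,"wx":0,"wy":0,"wz":0},{"hand":1,"dx":0,"dy":0,"dz":0,"wx":0,"wy":0,"wz":0}]'
python3 - <<'E'
from h import *
cap('scene','s1')
E
```

```text
time_s: 2.7
position: [0.3907, 0.3554, 0.2222]
tcp_rot: [[0.114, 0.994, -0.001], [0.994, -0.114, -0.001], [-0.001, -0.001, -1.0]]
force: [0.2, -0.5, -0.5]
opening: 1.003
time_s: 3.4
position: [0.3908, 0.3547, 0.0974]
tcp_rot: [[0.0, 1.0, -0.001], [1.0, -0.0, -0.001], [-0.001, -0.001, -1.0]]
force: [0.7, 0.8, 0.7]
opening: 1.001
```

View pics/s1.png

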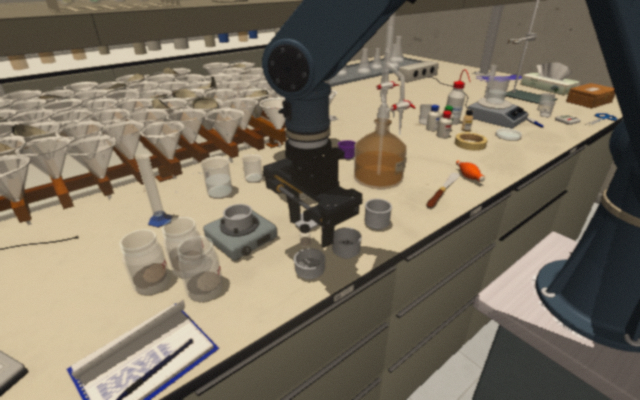

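The gripper is open above the fine sieve at (309,262), with nothing in the way. Descend and grip.

```bash
python3 -m handwheel '[{"hand":1,"dx":0.06,"dy":0.2,"dz":-2,"wx":0,"wy":0,"wz":0},{"hand":1,"dx":0,"dy":0,"dz":-2,"wx":0,"wy":0,"wz":0},{"hand":1,"dx":0,"dy":0,"dz":-2,"wx":0,"wy":0,"wz":0},{"hand":1,"dx":0,"dy":0,"dz":-1.5,"wx":0,"wy":0,"wz":0},{"hand":1,"dx":0,"dy":0,"dz":-0.85,"wx":0,"wy":0,"wz":0},{"hand":1,"dx":0,"dy":0,"dz":0,"wx":0,"wy":0,"wz":0},{"hand":1,"dx":0,"dy":0,"dz":0,"wx":0,"wy":0,"wz":0}]'
python3 -m handwheel '[{"hand":-1,"dx":0,"dy":0,"dz":0,"wx":0,"wy":0,"wz":0},{"hand":-1,"dx":0,"dy":0,"dz":0,"wx":0,"wy":0,"wz":0},{"hand":-1,"dx":0,"dy":0,"dz":0,"wx":0,"wy":0,"wz":0},{"hand":-1,"dx":0,"dy":0,"dz":0,"wx":0,"wy":0,"wz":0},{"hand":-1,"dx":0,"dy":0,"dz":0,"wx":0,"wy":0,"wz":0},{"hand":-1,"dx":0,"dy":0,"dz":0,"wx":0,"wy":0,"wz":0},{"hand":-1,"dx":0,"dy":0,"dz":0,"wx":0,"wy":0,"wz":0},{"hand":-1,"dx":0,"dy":0,"dz":0,"wx":0,"wy":0,"wz":0}]'
```

```text
time_s: 4.15
position: [0.3923, 0.3572, 0.015]
tcp_rot: [[0.0, 1.0, 0.002], [1.0, -0.0, 0.001], [0.001, 0.002, -1.0]]
force: [-0.5, -0.2, 0.5]
opening: 1.004
time_s: 4.95
position: [0.3917, 0.3568, 0.0143]
tcp_rot: [[-0.0, 1.0, 0.0], [1.0, 0.0, 0.0], [0.0, 0.0, -1.0]]
force: [-0.5, -0.1, 3.8]
opening: 0.685
```

```bash
python3 -m handwheel '[{"hand":-1,"dx":0,"dy":0,"dz":2.5,"wx":0,"wy":0,"wz":0},{"hand":-1,"dx":0,"dy":0,"dz":3.5,"wx":0,"wy":0,"wz":0},{"hand":-1,"dx":0,"dy":0,"dz":3.5,"wx":0,"wy":0,"wz":0},{"hand":-1,"dx":0,"dy":0,"dz":3.5,"wx":0,"wy":0,"wz":0},{"hand":-1,"dx":3.64,"dy":1.08,"dz":0,"wx":0,"wy":0,"wz":0},{"hand":-1,"dx":3.64,"dy":1.08,"dz":0,"wx":0,"wy":0,"wz":0},{"hand":-1,"dx":3.64,"dy":1.08,"dz":0,"wx":0,"wy":0,"wz":0},{"hand":-1,"dx":3.64,"dy":1.08,"dz":0,"wx":0,"wy":0,"wz":0},{"hand":-1,"dx":3.64,"dy":1.08,"dz":0,"wx":0,"wy":0,"wz":0}]'
python3 -m handwheel '[{"hand":-1,"dx":0,"dy":0,"dz":0,"wx":0,"wy":0,"wz":0},{"hand":-1,"dx":0,"dy":0,"dz":0,"wx":0,"wy":0,"wz":0}]'
python3 - <<'E'
from h import *
cap('scene','s2');cap('top','t2')
E
```

```text
time_s: 5.85
position: [0.5745, 0.4108, 0.1432]
tcp_rot: [[0.0, 1.0, -0.001], [1.0, -0.0, -0.001], [-0.001, -0.001, -1.0]]
force: [0.0, 0.4, -1.1]
opening: 0.687
time_s: 6.05
position: [0.5733, 0.4103, 0.1426]
tcp_rot: [[0.001, 1.0, -0.002], [1.0, -0.001, -0.001], [-0.001, -0.002, -1.0]]
force: [-1.2, -0.5, -0.7]
opening: 0.685
```

View pics/s2.png

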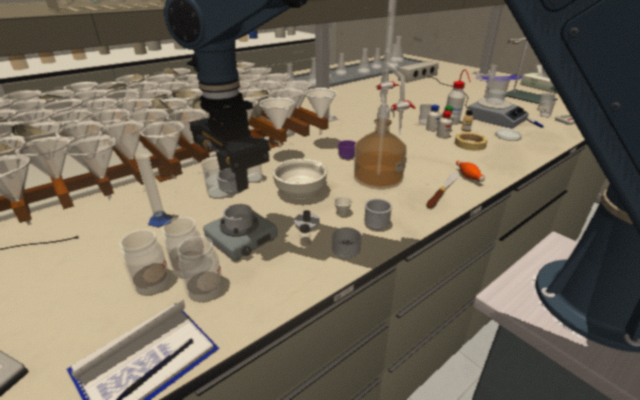

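View pics/t2.png

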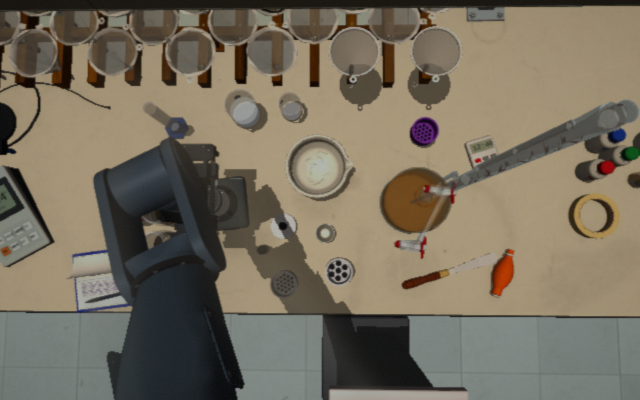

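The fine sieve is held over the pan at (240,215). Lower it with force checks.

```bash
python3 -m handwheel '[{"hand":-1,"dx":0,"dy":0,"dz":-1.5,"wx":0,"wy":0,"wz":0},{"hand":-1,"dx":0,"dy":0,"dz":-1.5,"wx":0,"wy":0,"wz":0},{"hand":-1,"dx":0,"dy":0,"dz":-1.0,"wx":0,"wy":0,"wz":0},{"hand":-1,"dx":0,"dy":0,"dz":-0.6,"wx":0,"wy":0,"wz":0},{"hand":-1,"dx":0,"dy":0,"dz":-0.6,"wx":0,"wy":0,"wz":0},{"hand":-1,"dx":0,"dy":0,"dz":0,"wx":0,"wy":0,"wz":0},{"hand":-1,"dx":0,"dy":0,"dz":0,"wx":0,"wy":0,"wz":0}]'
python3 -m handwheel '[{"hand":-1,"dx":0,"dy":0,"dz":-0.4,"wx":0,"wy":0,"wz":0},{"hand":-1,"dx":0,"dy":0,"dz":-0.4,"wx":0,"wy":0,"wz":0},{"hand":-1,"dx":0,"dy":0,"dz":-0.3,"wx":0,"wy":0,"wz":0},{"hand":-1,"dx":0,"dy":0,"dz":0,"wx":0,"wy":0,"wz":0},{"hand":-1,"dx":0,"dy":0,"dz":0,"wx":0,"wy":0,"wz":0}]'
```

```text
time_s: 6.85
position: [0.5739, 0.4109, 0.0921]
tcp_rot: [[0.0, 1.0, 0.0], [1.0, -0.0, 0.0], [0.0, 0.0, -1.0]]
force: [-0.6, 0.4, -1.3]
opening: 0.686
time_s: 7.35
position: [0.5736, 0.4108, 0.0809]
tcp_rot: [[0.0, 1.0, -0.0], [1.0, -0.0, -0.0], [-0.0, -0.0, -1.0]]
force: [-0.6, -0.0, -0.7]
opening: 0.684
```

```bash
python3 -m handwheel '[{"hand":-1,"dx":0,"dy":0,"dz":-0.2,"wx":0,"wy":0,"wz":0},{"hand":-1,"dx":0,"dy":0,"dz":-0.1,"wx":0,"wy":0,"wz":0},{"hand":-1,"dx":0,"dy":0,"dz":0,"wx":0,"wy":0,"wz":0},{"hand":-1,"dx":0,"dy":0,"dz":0,"wx":0,"wy":0,"wz":0}]'
```

```text
time_s: 7.75
position: [0.5738, 0.4108, 0.0783]
tcp_rot: [[0.0, 1.0, 0.0], [1.0, -0.0, 0.0], [0.0, 0.0, -1.0]]
force: [-0.7, -0.7, 0.8]
opening: 0.685
```

```bash
python3 -m handwheel '[{"hand":1,"dx":0,"dy":0,"dz":0,"wx":0,"wy":0,"wz":0},{"hand":1,"dx":0,"dy":0,"dz":0,"wx":0,"wy":0,"wz":0},{"hand":1,"dx":0,"dy":0,"dz":0,"wx":0,"wy":0,"wz":0},{"hand":1,"dx":0,"dy":0,"dz":0,"wx":0,"wy":0,"wz":0},{"hand":1,"dx":0,"dy":0,"dz":1,"wx":0,"wy":0,"wz":0},{"hand":1,"dx":0,"dy":0,"dz":3,"wx":0,"wy":0,"wz":0},{"hand":1,"dx":0,"dy":0,"dz":4,"wx":0,"wy":0,"wz":0}]'
python3 -m handwheel '[{"hand":1,"dx":-3.64,"dy":-3.02,"dz":0,"wx":0,"wy":0,"wz":0},{"hand":1,"dx":-3.64,"dy":-3.02,"dz":0,"wx":0,"wy":0,"wz":0},{"hand":1,"dx":-3.64,"dy":-3.02,"dz":0,"wx":0,"wy":0,"wz":0},{"hand":1,"dx":-3.64,"dy":-3.02,"dz":0,"wx":0,"wy":0,"wz":0},{"hand":1,"dx":-3.64,"dy":-3.02,"dz":0,"wx":0,"wy":0,"wz":0},{"hand":1,"dx":0,"dy":0,"dz":-4,"wx":0,"wy":0,"wz":0},{"hand":1,"dx":0,"dy":0,"dz":0,"wx":0,"wy":0,"wz":0},{"hand":1,"dx":0,"dy":0,"dz":0,"wx":0,"wy":0,"wz":0}]'
python3 - <<'E'
from h import *
cap('scene','s3'); im,d=cap('top','t3')
W=world('top',d)
def fit(u,v,r,h):
    p=W[v-r:v+r,u-r:u+r].reshape(-1,3); p=p[abs(p[:,2]-h)<.004]
    if len(p)<10: print('few',len(p));return
    s=np.linalg.lstsq(np.c_[2*p[:,:2],np.ones(len(p))],(p[:,:2]**2).sum(1),rcond=None)[0]
    print(len(p),s[:2].round(4),np.sqrt(s[2]+s[:2]@s[:2]).round(4))
fit(216,203,28,.1)
E
```

```text
time_s: 8.45
position: [0.5723, 0.41, 0.157]
tcp_rot: [[0.0, 1.0, -0.005], [1.0, -0.0, -0.002], [-0.002, -0.005, -1.0]]
force: [1.5, 1.0, -0.1]
opening: 0.998
time_s: 9.25
position: [0.3927, 0.2602, 0.1186]
tcp_rot: [[0.0, 1.0, 0.001], [1.0, -0.0, 0.0], [0.0, 0.001, -1.0]]
force: [-0.1, 0.2, 0.4]
opening: 1.001
157 [0.5733 0.4109] 0.029
```

View pics/s3.png

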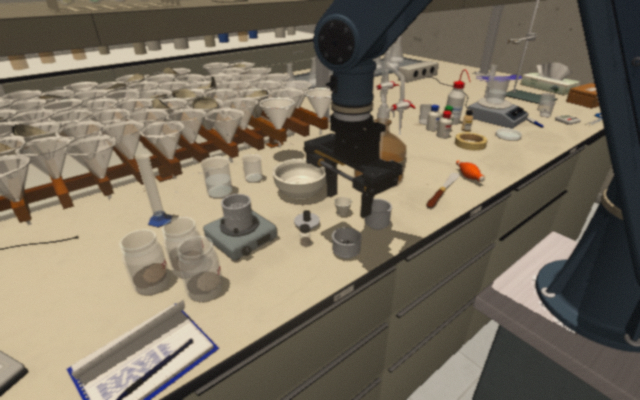

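View pics/t3.png

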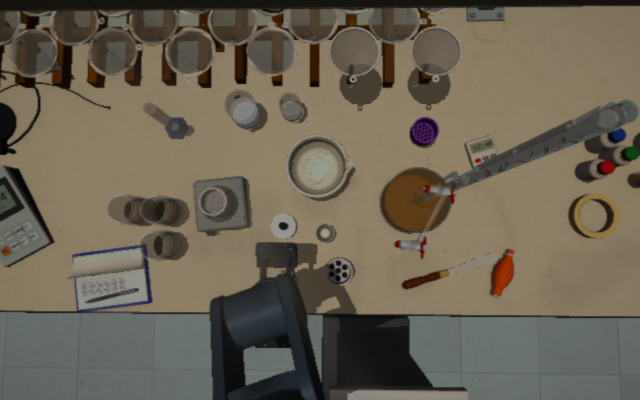

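The fine sieve is seated: rim at 0.100 m, centred to 0.2 mm, at (215,201) in the top view. The gripper is above the medium sieve.

```bash
python3 -m handwheel '[{"hand":1,"dx":-0.05,"dy":0,"dz":-2.5,"wx":0,"wy":0,"wz":0},{"hand":1,"dx":0,"dy":0,"dz":-2.5,"wx":0,"wy":0,"wz":0},{"hand":1,"dx":0,"dy":0,"dz":-2.5,"wx":0,"wy":0,"wz":0},{"hand":1,"dx":0,"dy":0,"dz":-1.5,"wx":0,"wy":0,"wz":0},{"hand":1,"dx":0,"dy":0,"dz":-0.85,"wx":0,"wy":0,"wz":0},{"hand":1,"dx":0,"dy":0,"dz":0,"wx":0,"wy":0,"wz":0},{"hand":1,"dx":0,"dy":0,"dz":0,"wx":0,"wy":0,"wz":0}]'
python3 -m handwheel '[{"hand":-1,"dx":0,"dy":0,"dz":0,"wx":0,"wy":0,"wz":0},{"hand":-1,"dx":0,"dy":0,"dz":0,"wx":0,"wy":0,"wz":0},{"hand":-1,"dx":0,"dy":0,"dz":0,"wx":0,"wy":0,"wz":0},{"hand":-1,"dx":0,"dy":0,"dz":0,"wx":0,"wy":0,"wz":0},{"hand":-1,"dx":0,"dy":0,"dz":0,"wx":0,"wy":0,"wz":0},{"hand":-1,"dx":0,"dy":0,"dz":0,"wx":0,"wy":0,"wz":0},{"hand":-1,"dx":0,"dy":0,"dz":0,"wx":0,"wy":0,"wz":0},{"hand":-1,"dx":0,"dy":0,"dz":0,"wx":0,"wy":0,"wz":0}]'
```

```text
time_s: 10.05
position: [0.3921, 0.2603, 0.0202]
tcp_rot: [[-0.0, 1.0, 0.002], [1.0, 0.0, 0.001], [0.001, 0.002, -1.0]]
force: [-0.2, 0.1, -1.1]
opening: 0.995
time_s: 10.85
position: [0.3913, 0.2598, 0.0198]
tcp_rot: [[-0.0, 1.0, 0.0], [1.0, 0.0, 0.0], [0.0, 0.0, -1.0]]
force: [0.0, 0.4, 5.8]
opening: 0.69
```

```bash
python3 -m handwheel '[{"hand":-1,"dx":0,"dy":0,"dz":2.5,"wx":0,"wy":0,"wz":0},{"hand":-1,"dx":0,"dy":0,"dz":3.5,"wx":0,"wy":0,"wz":0},{"hand":-1,"dx":0,"dy":0,"dz":4,"wx":0,"wy":0,"wz":0},{"hand":-1,"dx":0,"dy":0,"dz":4,"wx":0,"wy":0,"wz":0},{"hand":-1,"dx":3.03,"dy":2.51,"dz":0,"wx":0,"wy":0,"wz":0},{"hand":-1,"dx":3.03,"dy":2.51,"dz":0,"wx":0,"wy":0,"wz":0},{"hand":-1,"dx":3.03,"dy":2.51,"dz":0,"wx":0,"wy":0,"wz":0},{"hand":-1,"dx":3.03,"dy":2.51,"dz":0,"wx":0,"wy":0,"wz":0},{"hand":-1,"dx":3.03,"dy":2.51,"dz":0,"wx":0,"wy":0,"wz":0},{"hand":-1,"dx":3.03,"dy":2.51,"dz":0,"wx":0,"wy":0,"wz":0}]'
python3 -m handwheel '[{"hand":-1,"dx":0,"dy":0,"dz":0,"wx":0,"wy":0,"wz":0},{"hand":-1,"dx":0,"dy":0,"dz":0,"wx":0,"wy":0,"wz":0},{"hand":-1,"dx":0,"dy":0,"dz":-1.5,"wx":0,"wy":0,"wz":0},{"hand":-1,"dx":0,"dy":0,"dz":-1.5,"wx":0,"wy":0,"wz":0},{"hand":-1,"dx":0,"dy":0,"dz":-0.6,"wx":0,"wy":0,"wz":0},{"hand":-1,"dx":0,"dy":0,"dz":0,"wx":0,"wy":0,"wz":0},{"hand":-1,"dx":0,"dy":0,"dz":0,"wx":0,"wy":0,"wz":0}]'
```

```text
time_s: 11.85
position: [0.5733, 0.4111, 0.1584]
tcp_rot: [[-0.0, 1.0, -0.002], [1.0, 0.0, -0.001], [-0.001, -0.002, -1.0]]
force: [0.3, -0.2, -1.2]
opening: 0.684
time_s: 12.55
position: [0.5728, 0.4102, 0.1233]
tcp_rot: [[0.0, 1.0, -0.0], [1.0, -0.0, -0.0], [-0.0, -0.0, -1.0]]
force: [0.3, -0.5, -0.7]
opening: 0.684
```

Target TCP z 0.110.

```bash
python3 -m handwheel '[{"hand":-1,"dx":0.05,"dy":0.05,"dz":-0.4,"wx":0,"wy":0,"wz":0},{"hand":-1,"dx":0,"dy":0,"dz":-0.4,"wx":0,"wy":0,"wz":0},{"hand":-1,"dx":0,"dy":0,"dz":-0.3,"wx":0,"wy":0,"wz":0},{"hand":-1,"dx":0,"dy":0,"dz":0,"wx":0,"wy":0,"wz":0},{"hand":-1,"dx":0,"dy":0,"dz":0,"wx":0,"wy":0,"wz":0}]'
python3 -m handwheel '[{"hand":-1,"dx":0,"dy":0,"dz":-0.15,"wx":0,"wy":0,"wz":0},{"hand":-1,"dx":0,"dy":0,"dz":-0.1,"wx":0,"wy":0,"wz":0},{"hand":-1,"dx":0,"dy":0,"dz":0,"wx":0,"wy":0,"wz":0},{"hand":-1,"dx":0,"dy":0,"dz":0,"wx":0,"wy":0,"wz":0}]'
```

```text
time_s: 13.05
position: [0.5734, 0.4109, 0.1124]
tcp_rot: [[-0.0, 1.0, -0.0], [1.0, 0.0, -0.0], [-0.0, -0.0, -1.0]]
force: [-0.6, 0.5, -0.4]
opening: 0.683
time_s: 13.45
position: [0.5735, 0.4109, 0.1101]
tcp_rot: [[0.0, 1.0, 0.0], [1.0, -0.0, -0.0], [-0.0, 0.0, -1.0]]
force: [-0.3, 0.8, -1.0]
opening: 0.686
```

```bash
python3 -m handwheel '[{"hand":1,"dx":0,"dy":0,"dz":0,"wx":0,"wy":0,"wz":0},{"hand":1,"dx":0,"dy":0,"dz":0,"wx":0,"wy":0,"wz":0},{"hand":1,"dx":0,"dy":0,"dz":0,"wx":0,"wy":0,"wz":0},{"hand":1,"dx":0,"dy":0,"dz":0,"wx":0,"wy":0,"wz":0},{"hand":1,"dx":0,"dy":0,"dz":1,"wx":0,"wy":0,"wz":0},{"hand":1,"dx":0,"dy":0,"dz":3,"wx":0,"wy":0,"wz":0},{"hand":1,"dx":0,"dy":0,"dz":4,"wx":0,"wy":0,"wz":0}]'
python3 -m handwheel '[{"hand":1,"dx":-2.18,"dy":-3.91,"dz":0,"wx":0,"wy":0,"wz":0},{"hand":1,"dx":-2.18,"dy":-3.91,"dz":0,"wx":0,"wy":0,"wz":0},{"hand":1,"dx":-2.18,"dy":-3.91,"dz":0,"wx":0,"wy":0,"wz":0},{"hand":1,"dx":-2.18,"dy":-3.91,"dz":0,"wx":0,"wy":0,"wz":0},{"hand":1,"dx":-2.18,"dy":-3.91,"dz":0,"wx":0,"wy":0,"wz":0},{"hand":1,"dx":-2.18,"dy":-3.91,"dz":0,"wx":0,"wy":0,"wz":0},{"hand":1,"dx":-2.18,"dy":-3.91,"dz":0,"wx":0,"wy":0,"wz":0},{"hand":1,"dx":0,"dy":0,"dz":-4,"wx":0,"wy":0,"wz":0},{"hand":1,"dx":0,"dy":0,"dz":0,"wx":0,"wy":0,"wz":0},{"hand":1,"dx":0,"dy":0,"dz":0,"wx":0,"wy":0,"wz":0}]'
python3 - <<'E'
from h import *
cap('scene','s4'); im,d=cap('top','t4')
W=world('top',d)
def fit(u,v,r,h):
    p=W[v-r:v+r,u-r:u+r].reshape(-1,3); p=p[abs(p[:,2]-h)<.004]
    if len(p)<10: print('few',len(p));return
    s=np.linalg.lstsq(np.c_[2*p[:,:2],np.ones(len(p))],(p[:,:2]**2).sum(1),rcond=None)[0]
    print(len(p),s[:2].round(4),np.sqrt(s[2]+s[:2]@s[:2]).round(4))
fit(213,201,30,.134)
E
```

```text
time_s: 14.15
position: [0.5721, 0.4101, 0.1891]
tcp_rot: [[0.0, 1.0, -0.005], [1.0, -0.0, -0.002], [-0.002, -0.005, -1.0]]
force: [0.8, 0.3, -0.2]
opening: 0.998
time_s: 15.15
position: [0.4213, 0.1373, 0.1505]
tcp_rot: [[0.0, 1.0, -0.0], [1.0, -0.0, 0.0], [0.0, -0.0, -1.0]]
force: [0.0, 0.2, -0.4]
opening: 1.001
169 [0.573  0.4114] 0.0289
```

View pics/s4.png

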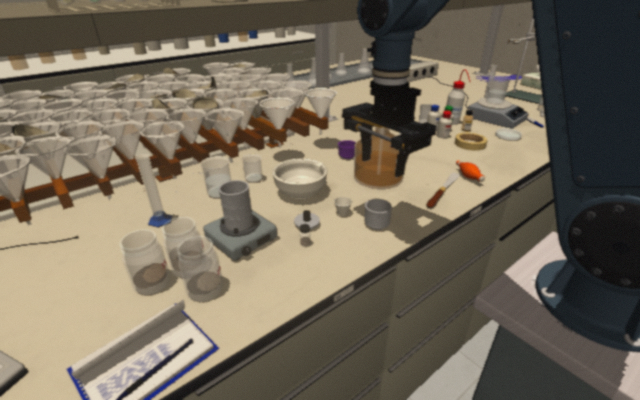

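The medium sieve is seated (rim at 0.134 m), and the stack looks straight at (237,205). The gripper is above the coarse sieve.

```bash
python3 -m handwheel '[{"hand":1,"dx":0,"dy":0,"dz":-3.5,"wx":0,"wy":0,"wz":0},{"hand":1,"dx":0,"dy":0,"dz":-3.5,"wx":0,"wy":0,"wz":0},{"hand":1,"dx":0,"dy":0,"dz":-2.5,"wx":0,"wy":0,"wz":0},{"hand":1,"dx":0,"dy":0,"dz":-1.75,"wx":0,"wy":0,"wz":0},{"hand":1,"dx":0,"dy":0,"dz":-1,"wx":0,"wy":0,"wz":0},{"hand":1,"dx":0,"dy":0,"dz":0,"wx":0,"wy":0,"wz":0},{"hand":1,"dx":0,"dy":0,"dz":0,"wx":0,"wy":0,"wz":0}]'
python3 -m handwheel '[{"hand":-1,"dx":0,"dy":0,"dz":0,"wx":0,"wy":0,"wz":0},{"hand":-1,"dx":0,"dy":0,"dz":0,"wx":0,"wy":0,"wz":0},{"hand":-1,"dx":0,"dy":0,"dz":0,"wx":0,"wy":0,"wz":0},{"hand":-1,"dx":0,"dy":0,"dz":0,"wx":0,"wy":0,"wz":0},{"hand":-1,"dx":0,"dy":0,"dz":0,"wx":0,"wy":0,"wz":0},{"hand":-1,"dx":0,"dy":0,"dz":0,"wx":0,"wy":0,"wz":0},{"hand":-1,"dx":0,"dy":0,"dz":0,"wx":0,"wy":0,"wz":0},{"hand":-1,"dx":0,"dy":0,"dz":0,"wx":0,"wy":0,"wz":0}]'
```

```text
time_s: 15.95
position: [0.4218, 0.1376, 0.0282]
tcp_rot: [[-0.001, 1.0, 0.002], [1.0, 0.001, 0.0], [0.0, 0.002, -1.0]]
force: [0.0, -0.6, 0.2]
opening: 0.998
time_s: 16.75
position: [0.421, 0.1372, 0.0279]
tcp_rot: [[0.0, 1.0, 0.001], [1.0, -0.0, 0.0], [0.0, 0.001, -1.0]]
force: [-0.0, 0.5, 6.5]
opening: 0.689
```

```bash
python3 -m handwheel '[{"hand":-1,"dx":0,"dy":0,"dz":2,"wx":0,"wy":0,"wz":0},{"hand":-1,"dx":0,"dy":0,"dz":4,"wx":0,"wy":0,"wz":0},{"hand":-1,"dx":0,"dy":0,"dz":4,"wx":0,"wy":0,"wz":0},{"hand":-1,"dx":0,"dy":0,"dz":4,"wx":0,"wy":0,"wz":0},{"hand":-1,"dx":0,"dy":0,"dz":4,"wx":0,"wy":0,"wz":0}]'
python3 -m handwheel '[{"hand":-1,"dx":2.175,"dy":3.91,"dz":0,"wx":0,"wy":0,"wz":0},{"hand":-1,"dx":2.175,"dy":3.91,"dz":0,"wx":0,"wy":0,"wz":0},{"hand":-1,"dx":2.175,"dy":3.91,"dz":0,"wx":0,"wy":0,"wz":0},{"hand":-1,"dx":2.175,"dy":3.91,"dz":0,"wx":0,"wy":0,"wz":0},{"hand":-1,"dx":2.175,"dy":3.91,"dz":0,"wx":0,"wy":0,"wz":0},{"hand":-1,"dx":2.175,"dy":3.91,"dz":0,"wx":0,"wy":0,"wz":0},{"hand":-1,"dx":2.175,"dy":3.91,"dz":0,"wx":0,"wy":0,"wz":0},{"hand":-1,"dx":0,"dy":0,"dz":0,"wx":0,"wy":0,"wz":0},{"hand":-1,"dx":0,"dy":0,"dz":0,"wx":0,"wy":0,"wz":0}]'
python3 -m handwheel '[{"hand":-1,"dx":0,"dy":0,"dz":-1.5,"wx":0,"wy":0,"wz":0},{"hand":-1,"dx":0,"dy":0,"dz":-1.5,"wx":0,"wy":0,"wz":0},{"hand":-1,"dx":0,"dy":0,"dz":-1.2,"wx":0,"wy":0,"wz":0},{"hand":-1,"dx":0,"dy":0,"dz":0,"wx":0,"wy":0,"wz":0},{"hand":-1,"dx":0,"dy":0,"dz":0,"wx":0,"wy":0,"wz":0}]'
```

```text
time_s: 17.25
position: [0.42, 0.1371, 0.2088]
tcp_rot: [[0.0, 1.0, -0.001], [1.0, -0.0, -0.0], [-0.0, -0.001, -1.0]]
force: [1.8, -0.0, -1.4]
opening: 0.689
time_s: 18.15
position: [0.5722, 0.411, 0.2057]
tcp_rot: [[-0.001, 1.0, -0.003], [1.0, 0.001, -0.002], [-0.002, -0.003, -1.0]]
force: [0.5, 0.2, -1.0]
opening: 0.689
time_s: 18.65
position: [0.5728, 0.4103, 0.1648]
tcp_rot: [[0.001, 1.0, -0.001], [1.0, -0.001, -0.001], [-0.001, -0.001, -1.0]]
force: [0.4, 0.4, 0.2]
opening: 0.686
```

```bash
python3 -m handwheel '[{"hand":-1,"dx":0.04,"dy":0.06,"dz":-0.4,"wx":0,"wy":0,"wz":0},{"hand":-1,"dx":0,"dy":0,"dz":-0.4,"wx":0,"wy":0,"wz":0},{"hand":-1,"dx":0,"dy":0,"dz":-0.3,"wx":0,"wy":0,"wz":0},{"hand":-1,"dx":0,"dy":0,"dz":0,"wx":0,"wy":0,"wz":0},{"hand":-1,"dx":0,"dy":0,"dz":0,"wx":0,"wy":0,"wz":0}]'
python3 -m handwheel '[{"hand":-1,"dx":0,"dy":0,"dz":-0.1,"wx":0,"wy":0,"wz":0},{"hand":-1,"dx":0,"dy":0,"dz":-0.1,"wx":0,"wy":0,"wz":0},{"hand":-1,"dx":0,"dy":0,"dz":0,"wx":0,"wy":0,"wz":0},{"hand":-1,"dx":0,"dy":0,"dz":0,"wx":0,"wy":0,"wz":0}]'
```

```text
time_s: 19.15
position: [0.5735, 0.4115, 0.1545]
tcp_rot: [[-0.0, 1.0, -0.0], [1.0, 0.0, -0.0], [-0.0, -0.0, -1.0]]
force: [-0.5, -0.4, -1.4]
opening: 0.688
time_s: 19.55
position: [0.5735, 0.4115, 0.1526]
tcp_rot: [[-0.0, 1.0, -0.0], [1.0, 0.0, 0.0], [0.0, -0.0, -1.0]]
force: [0.2, -0.1, -1.0]
opening: 0.687
```

```bash
python3 -m handwheel '[{"hand":-1,"dx":0,"dy":0,"dz":-0.07,"wx":0,"wy":0,"wz":0},{"hand":-1,"dx":0,"dy":0,"dz":0,"wx":0,"wy":0,"wz":0},{"hand":1,"dx":0,"dy":0,"dz":0,"wx":0,"wy":0,"wz":0},{"hand":1,"dx":0,"dy":0,"dz":0,"wx":0,"wy":0,"wz":0},{"hand":1,"dx":0,"dy":0,"dz":0,"wx":0,"wy":0,"wz":0},{"hand":1,"dx":0,"dy":0,"dz":0,"wx":0,"wy":0,"wz":0},{"hand":1,"dx":0,"dy":0,"dz":1,"wx":0,"wy":0,"wz":0},{"hand":1,"dx":0,"dy":0,"dz":3,"wx":0,"wy":0,"wz":0},{"hand":1,"dx":0,"dy":0,"dz":4,"wx":0,"wy":0,"wz":0}]'
python3 -m handwheel '[{"hand":0.2,"dx":-1.25,"dy":-3.65,"dz":0,"wx":0,"wy":0,"wz":0},{"hand":0.2,"dx":-1.25,"dy":-3.65,"dz":0,"wx":0,"wy":0,"wz":0},{"hand":0.2,"dx":-1.25,"dy":-3.65,"dz":0,"wx":0,"wy":0,"wz":0},{"hand":0.2,"dx":-1.25,"dy":-3.65,"dz":0,"wx":0,"wy":0,"wz":0},{"hand":0.2,"dx":0,"dy":0,"dz":-4,"wx":0,"wy":0,"wz":0},{"hand":0.2,"dx":0,"dy":0,"dz":-4,"wx":0,"wy":0,"wz":0},{"hand":0.2,"dx":0,"dy":0,"dz":-4,"wx":0,"wy":0,"wz":0},{"hand":0.2,"dx":0,"dy":0,"dz":0,"wx":0,"wy":0,"wz":0},{"hand":0.2,"dx":0,"dy":0,"dz":0,"wx":0,"wy":0,"wz":0}]'
python3 - <<'E'
from h import *
cap('scene','s5'); im,d=cap('top','t5')
W=world('top',d)
def fit(u,v,r,h):
    p=W[v-r:v+r,u-r:u+r].reshape(-1,3); p=p[abs(p[:,2]-h)<.004]
    if len(p)<10: print('few',len(p));return
    s=np.linalg.lstsq(np.c_[2*p[:,:2],np.ones(len(p))],(p[:,:2]**2).sum(1),rcond=None)[0]
    print(len(p),s[:2].round(4),np.sqrt(s[2]+s[:2]@s[:2]).round(4))
fit(211,200,34,.178)
E
```

```text
time_s: 20.45
position: [0.5722, 0.4108, 0.2308]
tcp_rot: [[0.0, 1.0, -0.005], [1.0, -0.0, -0.002], [-0.002, -0.005, -1.0]]
force: [1.1, 0.4, -0.2]
opening: 0.997
time_s: 21.35
position: [0.5239, 0.2656, 0.1124]
tcp_rot: [[-0.0, 1.0, -0.0], [1.0, 0.0, -0.0], [-0.0, -0.0, -1.0]]
force: [0.4, 1.0, -0.1]
opening: 0.602
160 [0.5732 0.4114] 0.0289
```

View pics/s5.png

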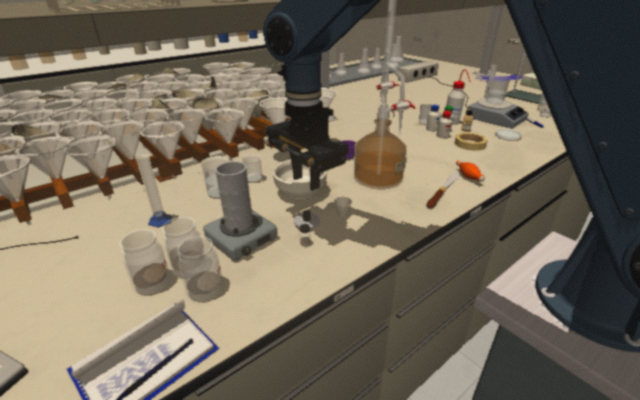

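The coarse sieve is seated (rim at 0.178 m, centred). The gripper is above the lid at (305,222).

```bash
python3 -m handwheel '[{"hand":0.2,"dx":-0.06,"dy":0,"dz":-3,"wx":0,"wy":0,"wz":0},{"hand":0.2,"dx":0,"dy":0,"dz":-2.5,"wx":0,"wy":0,"wz":0},{"hand":0.2,"dx":0,"dy":0,"dz":-2,"wx":0,"wy":0,"wz":0},{"hand":0.2,"dx":0,"dy":0,"dz":-1.1,"wx":0,"wy":0,"wz":0},{"hand":0.2,"dx":0,"dy":0,"dz":-0.6,"wx":0,"wy":0,"wz":0},{"hand":0.2,"dx":0,"dy":0,"dz":0,"wx":0,"wy":0,"wz":0},{"hand":0.2,"dx":0,"dy":0,"dz":0,"wx":0,"wy":0,"wz":0}]'
python3 -m handwheel '[{"hand":-1,"dx":0,"dy":0,"dz":0,"wx":0,"wy":0,"wz":0},{"hand":-1,"dx":0,"dy":0,"dz":0,"wx":0,"wy":0,"wz":0},{"hand":-1,"dx":0,"dy":0,"dz":0,"wx":0,"wy":0,"wz":0},{"hand":-1,"dx":0,"dy":0,"dz":0,"wx":0,"wy":0,"wz":0},{"hand":-1,"dx":0,"dy":0,"dz":0,"wx":0,"wy":0,"wz":0},{"hand":-1,"dx":0,"dy":0,"dz":0,"wx":0,"wy":0,"wz":0},{"hand":-1,"dx":0,"dy":0,"dz":0,"wx":0,"wy":0,"wz":0},{"hand":-1,"dx":0,"dy":0,"dz":0,"wx":0,"wy":0,"wz":0}]'
```

```text
time_s: 22.15
position: [0.5239, 0.2658, 0.0211]
tcp_rot: [[-0.0, 1.0, 0.002], [1.0, 0.0, 0.001], [0.001, 0.002, -1.0]]
force: [0.3, -0.8, 0.5]
opening: 0.601
time_s: 22.95
position: [0.523, 0.2655, 0.0199]
tcp_rot: [[0.0, 1.0, 0.0], [1.0, -0.0, 0.0], [0.0, 0.0, -1.0]]
force: [0.1, -0.3, 0.3]
opening: 0.19
```

```bash
python3 -m handwheel '[{"hand":-1,"dx":0,"dy":0,"dz":0,"wx":0,"wy":0,"wz":0},{"hand":-1,"dx":0,"dy":0,"dz":0,"wx":0,"wy":0,"wz":0},{"hand":-1,"dx":0,"dy":0,"dz":0,"wx":0,"wy":0,"wz":0}]'
python3 -m handwheel '[{"hand":-1,"dx":0,"dy":0,"dz":2,"wx":0,"wy":0,"wz":0},{"hand":-1,"dx":0,"dy":0,"dz":3,"wx":0,"wy":0,"wz":0},{"hand":-1,"dx":0,"dy":0,"dz":4,"wx":0,"wy":0,"wz":0},{"hand":-1,"dx":0,"dy":0,"dz":4,"wx":0,"wy":0,"wz":0},{"hand":-1,"dx":0,"dy":0,"dz":4,"wx":0,"wy":0,"wz":0},{"hand":-1,"dx":0,"dy":0,"dz":4,"wx":0,"wy":0,"wz":0},{"hand":-1,"dx":0,"dy":0,"dz":2,"wx":0,"wy":0,"wz":0}]'
python3 -m handwheel '[{"hand":-1,"dx":1.25,"dy":3.64,"dz":0,"wx":0,"wy":0,"wz":0},{"hand":-1,"dx":1.25,"dy":3.64,"dz":0,"wx":0,"wy":0,"wz":0},{"hand":-1,"dx":1.25,"dy":3.64,"dz":0,"wx":0,"wy":0,"wz":0},{"hand":-1,"dx":1.25,"dy":3.64,"dz":0,"wx":0,"wy":0,"wz":0},{"hand":-1,"dx":0,"dy":0,"dz":0,"wx":0,"wy":0,"wz":0},{"hand":-1,"dx":0,"dy":0,"dz":0,"wx":0,"wy":0,"wz":0}]'
python3 - <<'E'
from h import *
im,d=cap('scene','s6'); c=im[20:270,100:380]; cv2.imwrite('pics/c6.png',cv2.resize(c,None,fx=2.4,fy=2.4)[:,:,::-1])
E
```

```text
time_s: 23.25
position: [0.523, 0.2655, 0.0199]
tcp_rot: [[0.0, 1.0, 0.0], [1.0, -0.0, 0.0], [0.0, 0.0, -1.0]]
force: [0.5, 0.2, 0.3]
opening: 0.189
time_s: 23.95
position: [0.5241, 0.266, 0.2536]
tcp_rot: [[-0.0, 1.0, 0.005], [1.0, 0.0, 0.002], [0.002, 0.005, -1.0]]
force: [-0.2, 0.6, -1.5]
opening: 0.19
time_s: 24.55
position: [0.572, 0.4112, 0.2485]
tcp_rot: [[-0.001, 1.0, -0.002], [1.0, 0.001, -0.002], [-0.002, -0.002, -1.0]]
force: [-0.2, 0.2, -0.4]
opening: 0.187
```

View pics/c6.png

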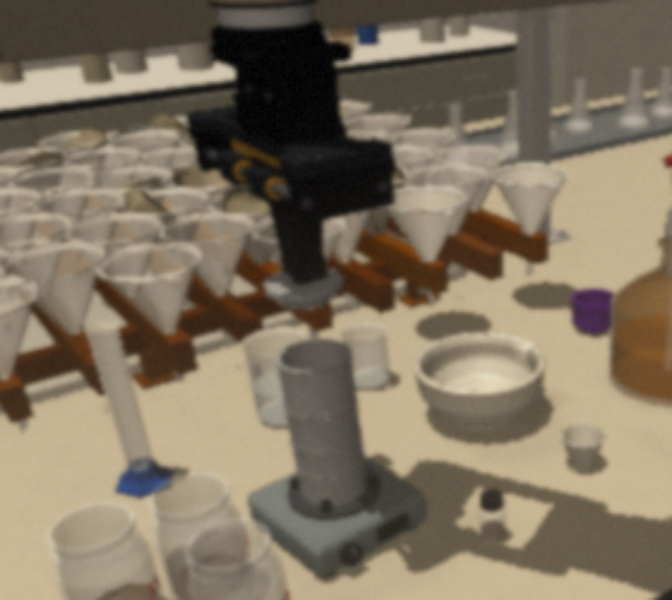

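The lid is held level above the stack at (305,285) in the crop. Lower it to TCP z 0.188.

```bash
python3 -m handwheel '[{"hand":-1,"dx":0.06,"dy":0,"dz":-1.5,"wx":0,"wy":0,"wz":0},{"hand":-1,"dx":0,"dy":0,"dz":-1.5,"wx":0,"wy":0,"wz":0},{"hand":-1,"dx":0,"dy":0,"dz":-1.4,"wx":0,"wy":0,"wz":0},{"hand":-1,"dx":0,"dy":0,"dz":0,"wx":0,"wy":0,"wz":0},{"hand":-1,"dx":0,"dy":0,"dz":0,"wx":0,"wy":0,"wz":0},{"hand":-1,"dx":0,"dy":0,"dz":0,"wx":0,"wy":0,"wz":0}]'
```

```text
time_s: 25.2
position: [0.574, 0.4112, 0.2064]
tcp_rot: [[0.0, 1.0, 0.001], [1.0, -0.0, 0.001], [0.001, 0.001, -1.0]]
force: [-0.1, 0.0, -1.0]
opening: 0.191
```

```bash
python3 -m handwheel '[{"hand":-1,"dx":0,"dy":0,"dz":-0.5,"wx":0,"wy":0,"wz":0},{"hand":-1,"dx":0,"dy":0,"dz":-0.5,"wx":0,"wy":0,"wz":0},{"hand":-1,"dx":0,"dy":0,"dz":-0.4,"wx":0,"wy":0,"wz":0},{"hand":-1,"dx":0,"dy":0,"dz":-0.2,"wx":0,"wy":0,"wz":0},{"hand":-1,"dx":0,"dy":0,"dz":0,"wx":0,"wy":0,"wz":0},{"hand":-1,"dx":0,"dy":0,"dz":0,"wx":0,"wy":0,"wz":0}]'
python3 -m handwheel '[{"hand":-1,"dx":0,"dy":0,"dz":-0.2,"wx":0,"wy":0,"wz":0},{"hand":-1,"dx":0,"dy":0,"dz":0,"wx":0,"wy":0,"wz":0},{"hand":-1,"dx":0,"dy":0,"dz":0,"wx":0,"wy":0,"wz":0}]'
```

```text
time_s: 25.8
position: [0.5735, 0.4111, 0.1898]
tcp_rot: [[-0.0, 1.0, -0.0], [1.0, 0.0, 0.0], [0.0, -0.0, -1.0]]
force: [0.4, -0.3, -1.6]
opening: 0.19
time_s: 26.1
position: [0.5735, 0.4111, 0.1879]
tcp_rot: [[-0.0, 1.0, 0.0], [1.0, 0.0, 0.0], [0.0, 0.0, -1.0]]
force: [0.6, 0.1, -0.7]
opening: 0.191
```

Release, rise and move aside for a look.

```bash
python3 -m handwheel '[{"hand":0.2,"dx":0,"dy":0,"dz":0,"wx":0,"wy":0,"wz":0},{"hand":0.2,"dx":0,"dy":0,"dz":0,"wx":0,"wy":0,"wz":0},{"hand":0.2,"dx":0,"dy":0,"dz":0,"wx":0,"wy":0,"wz":0},{"hand":0.2,"dx":0,"dy":0,"dz":0,"wx":0,"wy":0,"wz":0},{"hand":0.2,"dx":0,"dy":0,"dz":1,"wx":0,"wy":0,"wz":0},{"hand":0.2,"dx":0,"dy":0,"dz":3,"wx":0,"wy":0,"wz":0},{"hand":0.2,"dx":0,"dy":0,"dz":3,"wx":0,"wy":0,"wz":0}]'
python3 -m handwheel '[{"hand":0.2,"dx":-2,"dy":-3.5,"dz":0,"wx":0,"wy":0,"wz":0},{"hand":0.2,"dx":-2,"dy":-3.5,"dz":0,"wx":0,"wy":0,"wz":0},{"hand":0.2,"dx":-2,"dy":-3.5,"dz":0,"wx":0,"wy":0,"wz":0},{"hand":0.2,"dx":-2,"dy":-3.5,"dz":0,"wx":0,"wy":0,"wz":0},{"hand":0.2,"dx":-2,"dy":-3.5,"dz":0,"wx":0,"wy":0,"wz":0},{"hand":0.2,"dx":-2,"dy":-3.5,"dz":0,"wx":0,"wy":0,"wz":0},{"hand":0.2,"dx":0,"dy":0,"dz":0,"wx":0,"wy":0,"wz":0},{"hand":0.2,"dx":0,"dy":0,"dz":0,"wx":0,"wy":0,"wz":0}]'
python3 - <<'E'
from h import *
im,d=cap('scene','s7'); c=im[120:270,180:400]; cv2.imwrite('pics/c7.png',cv2.resize(c,None,fx=3,fy=3)[:,:,::-1])
im,d=cap('top','t7')
W=world('top',d)
def fit(n,u,v,r,h):
    p=W[v-r:v+r,u-r:u+r].reshape(-1,3); p=p[abs(p[:,2]-h)<.004]
    if len(p)<10: print(n,'few',len(p));return
    s=np.linalg.lstsq(np.c_[2*p[:,:2],np.ones(len(p))],(p[:,:2]**2).sum(1),rcond=None)[0]
    b=(p.min(0)+p.max(0))/2; pl=np.linalg.lstsq(np.c_[p[:,:2]-b[:2],np.ones(len(p))],p[:,2],rcond=None)[0]
    print(n,len(p),s[:2].round(4),np.sqrt(s[2]+s[:2]@s[:2]).round(4),'mid',b.round(4),'plane',pl.round(4))
fit('disc',210,200,36,.184);fit('knob',210,200,30,.206)
for a in [('vial',265,250,16,.048),('cruc',326,232,16,.036),('mortar',319,167,45,.067)]: fit(*a)
E
```

```text
time_s: 26.8
position: [0.5732, 0.4109, 0.2585]
tcp_rot: [[0.0, 1.0, -0.001], [1.0, -0.0, -0.001], [-0.001, -0.001, -1.0]]
force: [-0.0, 0.6, 0.8]
opening: 0.59
time_s: 27.6
position: [0.4541, 0.2008, 0.259]
tcp_rot: [[0.002, 1.0, 0.003], [1.0, -0.002, 0.001], [0.001, 0.003, -1.0]]
force: [0.2, 0.2, 0.7]
opening: 0.6
disc 624 [0.5734 0.4115] 0.0224 mid [0.5738 0.4112 0.1838] plane [-0.0002 -0.0027  0.1832]
knob 64 [0.573  0.4111] 0.0063 mid [0.5727 0.4109 0.2053] plane [ 0.0222 -0.0028  0.2048]
vial 35 [0.4713 0.311 ] 0.0065 mid [0.4727 0.3109 0.0481] plane [-0.1118  0.0367  0.0477]
cruc 12 [0.5084 0.1667] 0.0189 mid [0.5177 0.1555 0.0354] plane [ 0.027  -0.119   0.0354]
mortar 573 [0.6575 0.1867] 0.0679 mid [0.6576 0.1846 0.067 ] plane [-0.0016  0.0008  0.0656]
```

View pics/c7.png

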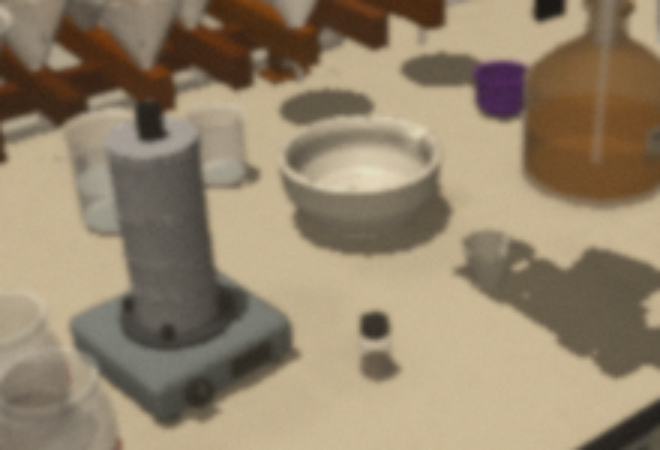

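View pics/t7.png

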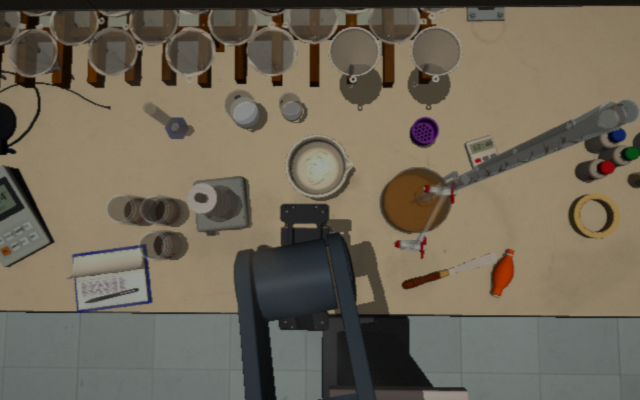

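The stack stands straight in the scene crop at (160,225). The lid disc is level at 0.184 m and centred, with its knob at (148,120). The mortar, crucible and vial are standing in place. The vial and crucible fits from the top view are only partial because the arm covers part of them.

```bash
python3 -c "
from rig import hand_in
print(hand_in())"
```

```text
the job is handed in; nothing more can be done
None
```

The sieve stack is built on the shaker's pan (fine, medium, coarse, lid), and I handed the job in at about 28 s of the 107 s allowed. No verdict was reported.

**Seating:** The rims measured at the heights they must have when seated: fine 0.100 m, medium 0.134 m and coarse 0.178 m, each found within a ±4 mm band. The lid's disc top was at 0.184 m and level to about 0.003 rad. All parts are centred within about 0.7 mm of the pan's axis at (0.573, 0.411). Wrist force readings while lowering stayed under 2 N.

**Bystanders:** The mortar shifted by 0.4 mm at most, within measuring error. In the last pictures the arm partly hid the vial and the crucible from the top camera. Their fitted positions there differ by about 3 mm and 2 mm from the start, on few points. The scene camera shows both upright and apparently where they were.

**Not explained:** The gripper closed to about 16.5 mm on the lid's knob instead of the 18 mm given. The lid was held and placed level all the same.

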